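Tip the cartons off the tray into the bin

ROBOT

A 6-joint arm with a two-finger parallel gripper is mounted at the origin on a cart in front of the work surface, level with it; the furniture and walls round the work are solid. World frame = base frame: x ahead of the robot, y to its left, z up, the work surface at z = 0. Lengths are in mm, angles in degrees, forces in N, time in s.
With the tool pointing down it reaches from about 200 to 875 mm from the base axis. Payload 3.4 kg.
Tool frame: the origin (TCP) lies midway between the tips of the shut fingers; the grasp point (between the pads) lies ctrl.pinch_z behind it (ctrl.pinch_z is the distance from the TCP to the grasp point, in mm); z points along the fingers, y is the direction in which the jaws open and shut (so a half turn about z gives the same grasp; the last joint's range is limited). The gripper opens to 94 mm and grips with 3 to 60 N. Pads are 16 mm wide; open, the fingers measure 119 mm over their backs; the gripper's body (75 mm by 177 mm) begins 78 mm behind the grasp point.
Start: joints at [-78.495, 15.808, 86.224, -0, 77.962, -6.933], TCP at [181.858, -545.521, 205.493] pointing down, gripper open.
Joint ranges: [-165.64, 165.64], [-43.16, 119.46], [12.63, 154.43], [-67.54, 247.53], [6.08, 155.33], [-154.97, 154.97]. Speed limits (degrees/s): [147.25, 147.25, 180, 180, 180, 180].

INTERFACE

Orientations are given as [roll, pitch, yaw] about the fixed x, y, z axes, in that order (R = Rz(yaw) Ry(pitch) Rx(roll)).
In Python, from cell import ctrl, cams gives the robot as it stands. The module is installed in compiled form; this text tells all that it offers.
- The arm moves only by the tool drive_tool, never from a script. Its argument "rows" is one flat list of numbers, 7 for each row, row after row: the turn, a rotation vector about the world's x, y, z as a fraction of full scale, then the shift along the world's x, y, z as a fraction of full scale, then the closure, from -1 (fully open) to 1 (shut). In form: [wx, wy, wz, x, y, z, hand, wx, wy, wz, x, y, z, hand, ...]. A call has 1 to 12 rows; each row is the pose to reach, as a shift and turn from the pose commanded when the call began, turning the shorter way round; what a row does not reach only later rows make up. Full scale, the value 1, is 0.15 m for a shift and 180 degrees for a turn. A row lasts 1/12 s, in which the tool goes at most 41.7 mm and 7.16 degrees, less where a joint would pass 70% of its speed; a pose out of reach is approached as far as the arm can. A call with a number of a shift or a turn outside -1 to 1 is refused whole. A call with a gripper value outside its range is refused whole. The fingers move at their own pace and stop on an object; "newtons" is the grip in N (left out, the last holds). Time passes only in rows, so rows that repeat a pose let the fingers close. It gives the time, the measured TCP pose, the force and the opening at its end, in the units of the state.
- ctrl.observe(): the state, without advancing time (a new reading comes with each control period).
- cams.capture(name): name is "side" or "top"; returns (picture, depth): 480x640x3 uint8, blue, green, red; 480x640 float32, mm along the optical axis (not along the pixel's ray), 0 where there is no reading.
- cams.get_calibration(name): a dict with "fx", "fy", "cx", "cy" (pixels), "R" (3x3) and "t" (3): a world point X has camera coordinates R X + t. Camera axes: x right, y down, z forward; pixel columns grow to the right and rows downward; lengths in mm; the calibration is good to about 2 mm. A picture is of the moment at which its call begins. get_calibration takes no time and is no camera call.
- ctrl.finish_job(): hands the job in, once; it reports no verdict.
The state is a dict: "t": time; "q": joint angles; "joint_velocities": joint speeds; "joint_torque": joint torques, N m; "position": TCP position; "tcp_rot": TCP orientation; "contact_force": force on the tool from outside, world axes, zero at the start; "torque": the same for the moment, N m; "opening": finger opening in mm.
Only numpy, scipy, OpenCV 4.12 (cv2) and the standard library are available. Lean on these libraries where they do the work, as an engineer would, in place of code of your own. Each camera call takes 0.05 s, during which the arm holds its last target.

TASK

Take the metal tray by the handle that bridges it, carry it over to the white open bin and tip it so that all three cartons slide off its open end into the bin, without touching the cartons with the gripper. Then set the empty tray back down flat on its grey mat, in the middle and square with it (either way round), and let go. Leave all the other things on the worktop where they stand.

Things in the scene. Friction and masses are not known exactly. Their poses are not given: they have to be found in the camera images.
- tray_grip (a point): Centre of the tray's straight black handle bar, which bridges the tray's middle from side to side: 155 mm long along the tray's y, 16 (x) x 20 (z) mm in section, on two flat uprights at y = +-75 mm. It lies over the tray's centre, 102 mm above its underside; the bar's top is at 112 mm. Axes are the tray's: z up, x from its open end to its closed end.
- tray_lip (a point): Middle of the tray's open end, on the upper face of the floor: 100 mm along the tray's -x from its centre, 4 mm above its underside (98 mm below the handle bar's centre when level). Axes as the tray's. The floor is smooth: the cartons begin to slide off at a tip of about 14 to 20 degrees.
- tray: The loose metal tray, 200 (x) x 150 (y) mm, floor 4 mm, 26 mm high rims on the two long sides and the +x end; the -x end is open and faces roughly the robot at the start. Origin at the centre of its underside, z up. Weighs about 0.3 kg, with its load about 0.5 kg.
- mat: Flat grey mat fixed to the worktop, 240 (x) x 190 (y) x 4 mm, on which the tray stands at the start, its long side along the tray's; origin at the centre of its underside on the worktop, z up. A tall jar stirrer stands behind the left half of the worktop, its front about 0.67 m ahead of the robot: keep the tray clear of it.
- bin: White square open bin fixed to the worktop, left or right of the mat (a dark hand-held instrument, 87 x 214 x 62 mm, lies fixed on the other side). 190 x 190 mm outside at the rim, 170 x 170 mm inside, 80 mm high, floor 5 mm; card holder on its -x face. Origin at the centre of its underside on the worktop, z up.
- carton_a_center (a point): Centre of a chunky carton, 48 x 60 x 32 mm, about 50 g, lying loose on the tray; z is its 32 mm direction.
- carton_b_center (a point): Centre of a second carton just like it, 48 x 60 x 32 mm, about 50 g, lying loose on the tray beside the first.
- carton_flat_center (a point): Centre of a flatter carton, 52 x 82 x 24 mm, about 40 g, lying loose on the tray near its closed end; z is its 24 mm direction.
- hdpe_125: Bystander: white plastic bottle with red screw cap, 49 x 49 x 100 mm, at the right. Origin at the centre of its underside, z up.
- dropper_31: Bystander: small brown bottle with black cap, 33 x 33 x 72 mm, left of the mat towards the back. Origin at the centre of its underside, z up.
- marker_black: Bystander: marker pen lying down, 17 x 138 x 17 mm, right of the mat towards the back. Origin at the centre of its underside, z up.
- hdpe_250: Bystander: white plastic bottle with blue cap, 60 x 60 x 125 mm, behind the mat. Origin at the centre of its underside, z up.
- reagent_sachets: Bystander: larger white carton, 70 x 105 x 54 mm, at the far left. Origin at the centre of its underside, z up.
- flask_clear: Bystander: conical glass flask, 70 x 70 x 110 mm, at the far left. Origin at the centre of its underside, z up.
- amber_60: Bystander: brown bottle with black cap, 40 x 40 x 82 mm, right of the mat towards the back. Origin at the centre of its underside, z up.
Not all that is in view belongs to the job. Leave any blue or green look-alike of the part that bears carton_a_center alone.

How it is judged (in metres and radians):
On the way:
1. all three cartons lie in the bin while the tray is still held up, off its mat (x of carton_a_center in the frame of bin between -0.085 and 0.085 m and y of carton_a_center in the frame of bin between -0.085 and 0.085 m and z of carton_a_center in the frame of bin between 0 and 0.078 m and x of carton_b_center in the frame of bin between -0.085 and 0.085 m and y of carton_b_center in the frame of bin between -0.085 and 0.085 m and z of carton_b_center in the frame of bin between 0 and 0.078 m and x of carton_flat_center in the frame of bin between -0.085 and 0.085 m and y of carton_flat_center in the frame of bin between -0.085 and 0.085 m and z of carton_flat_center in the frame of bin between 0 and 0.078 m and z of tray in the frame of mat above 0.05 m), for 0.2 s.
At the end, for the whole second after the job is handed in: The centres of all three cartons lie between the bin's walls and below its rim; the empty tray rests flat on its mat, its centre within 35 mm of the mat's centre and its length within 14 degrees of the mat's length (either way round), at rest (x of carton_a_center in the frame of bin between -0.085 and 0.085 m and y of carton_a_center in the frame of bin between -0.085 and 0.085 m and z of carton_a_center in the frame of bin between 0 and 0.078 m and x of carton_b_center in the frame of bin between -0.085 and 0.085 m and y of carton_b_center in the frame of bin between -0.085 and 0.085 m and z of carton_b_center in the frame of bin between 0 and 0.078 m and x of carton_flat_center in the frame of bin between -0.085 and 0.085 m and y of carton_flat_center in the frame of bin between -0.085 and 0.085 m and z of carton_flat_center in the frame of bin between 0 and 0.078 m and horizontal distance between tray and mat below 0.035 m and angle between the x axis of tray and the x axis of mat, either way round below 0.25 rad and angle between tray's own z axis and vertical below 0.06 rad and z of tray in the frame of mat below 0.01 m and linear speed of tray below 0.02 m/s); the robot touches nothing.
It fails at once if the gripper touches a carton (contact force between any of carton_a, carton_b, carton_flat and the fingers above 1 N).
It fails at once if a bystander is knocked over or pushed more than 40 mm (distance of any of hdpe_125, dropper_31, marker_black, hdpe_250, reagent_sachets, flask_clear, amber_60 from where it was at the start of the episode above 0.04 m or angle between any of hdpe_125, dropper_31, hdpe_250, reagent_sachets, flask_clear, amber_60's own z axis and vertical above 0.4 rad).
It also fails if it takes over 58 s, if anything falls off the work surface, if the arm or the gripper's body presses on something with over 40 N, if the wrist force passes 120 N, or if a joint passes its speed limit or range.

## Working session

There is one attempt and no reset: what is moved stays moved. The work goes in short steps, Python scripts to look and compute and a tool call to move; the robot and the scene stay as the last step left them, time stands still between calls to the robot, and variables do not carry over. Pictures are saved under pics/ and viewed, and the job is handed in when it is done.

Besides the shell and the picture viewer there is one more tool, called after ">>>" as name(argument=value, ...) on one line, values as JSON. drive_tool: Moves the arm, as the interface text tells. Its arguments: {"type":"object","properties":{"rows":{"type":"array"},"newtons":{"type":"number"}},"required":["rows"]}

```bash
mkdir -p pics; python3 - <<'E'
from cell import ctrl,cams
import cv2,numpy as np
print(ctrl.observe(), ctrl.pinch_z)
for n in("top","side"):
    p,d=cams.capture(n); cv2.imwrite(f"pics/{n}0.png",p); np.save(f"{n}0.npy",d); c=cams.get_calibration(n); print(n,c)
E
```

```text
{'t': 0.0, 'q': array([-7.84951593e+01,  1.58480088e+01,  8.62939242e+01, -2.42275525e-03,
        7.79610239e+01, -6.93567965e+00]), 'joint_velocities': array([ 0.02616077,  0.01119909, -0.00316989,  0.02338885, -0.01276342,
        0.0714772 ]), 'joint_torque': array([ 8.55157832e-04, -4.04590487e+01, -2.37229800e+01,  7.00798701e-02,
        3.43328237e-02, -1.35378227e-04]), 'position': array([ 181.72391588, -544.94079164,  204.60990287]), 'tcp_rot': array([-1.79897510e+02, -1.00813340e-02,  1.84410188e+01]), 'contact_force': array([-0.95019229,  0.20372998, -0.37138268]), 'torque': array([ 0.00040928, -0.00830631,  0.00931359]), 'opening': 93.70174955688948} 18.8
top {'fx': 567.7904716191135, 'fy': 567.7904716191135, 'cx': 313.56328900010266, 'cy': 240.74987007418014, 'R': array([[-0.04343553, -0.99905357, -0.00230426],
       [-0.97431158,  0.04286975, -0.22108626],
       [ 0.2209758 , -0.00735793, -0.97525154]]), 't': array([  22.91304869,  539.5681775 , 1591.15558477])}
side {'fx': 438.75363776188095, 'fy': 438.75363776188095, 'cx': 329.35938189960757, 'cy': 237.87340742340504, 'R': array([[ 0.97856429, -0.20444846, -0.02475403],
       [-0.13278974, -0.53452181, -0.8346576 ],
       [ 0.15741289,  0.82005321, -0.55021262]]), 't': array([-504.61936809,  161.3543229 , 1375.04030858])}
```

View pics/top0.png

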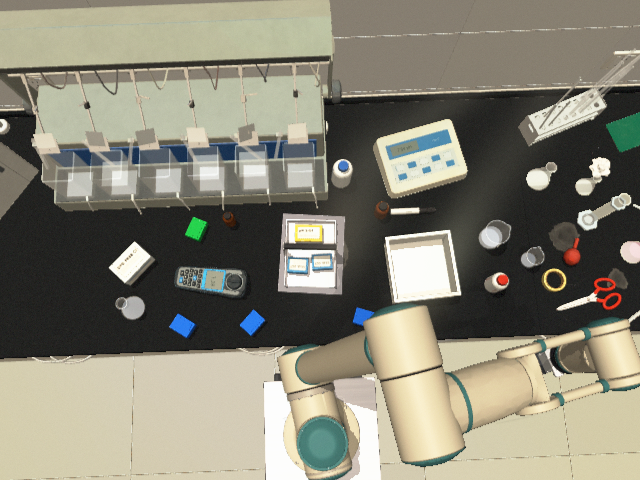

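View pics/side0.png

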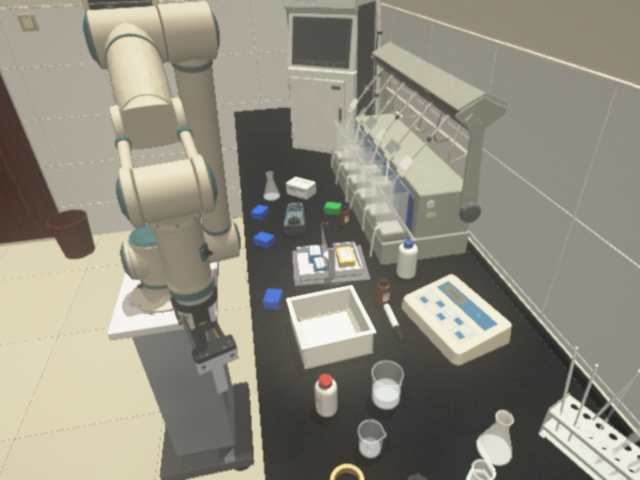

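The top view shows the tray at about (312,253) with its dark bar at row 246, and the white bin at (422,266), to the right of the mat. The cartons on the tray are two white/blue ones at (298,265) and (322,262), and a yellow flat one at (309,233). The blue and green blocks at (182,326), (252,322), (362,317) and (196,229) are look-alikes, so I'll leave them alone.

```bash
cat > h.py <<'E'
import numpy as np,cv2
from cell import ctrl,cams
def px2w(n,u,v,d):
    c=cams.get_calibration(n); R=np.array(c["R"]);t=np.array(c["t"])
    u=np.asarray(u,float);v=np.asarray(v,float);d=np.asarray(d,float)
    X=np.stack([(u-c["cx"])/c["fx"]*d,(v-c["cy"])/c["fy"]*d,d],-1)
    return (X-t)@R
def cloud(n,d):
    v,u=np.mgrid[:480,:640]; P=px2w(n,u,v,d); P[d==0]=np.nan; return P
def crop(p,x0,y0,x1,y1,s,name): cv2.imwrite(name,cv2.resize(p[y0:y1,x0:x1],None,fx=s,fy=s,interpolation=cv2.INTER_CUBIC))
E
python3 - <<'E'
from h import *
p=cv2.imread("pics/top0.png"); d=np.load("top0.npy"); P=cloud("top",d)
crop(p,265,200,475,315,3.8,"pics/c0.png")
s=cv2.imread("pics/side0.png");crop(s,280,210,440,370,3.7,"pics/c1.png")
def rect(m,l):
    x=P[m][:,:2].astype(np.float32); r=cv2.minAreaRect(x); print(l,m.sum(),np.round(r[0],1),np.round(r[1],1),round(r[2],1),"mean",np.round(np.nanmean(P[m],0),1))
reg=np.zeros(d.shape,bool); reg[205:300,270:350]=1
rect(reg&(P[...,2]>95)&(P[...,2]<125),"bar")
rect(reg&(P[...,2]>20)&(P[...,2]<45),"rim/cartons")
rect(reg&(P[...,2]>1.5)&(P[...,2]<125)&(p.min(2)>60),"tray all")
reg[:]=0; reg[222:308,380:465]=1
rect(reg&(P[...,2]>70)&(P[...,2]<90),"binrim")
for v in range(240,252): print(v,np.round(P[v,290:340:6,2]))
E
```

```text
bar 363 [514.   11.5] [154.2  20.2] 86.3 mean [513.5   9.8 113.5]
rim/cartons 1388 [533.8  10.5] [153.5 235.8] 87.4 mean [522.7  12.9  33.1]
tray all 4396 [527.2  -2.5] [207.  267.9] 84.7 mean [511.9   6.6  21.4]
binrim 950 [ 451.9 -306.5] [191.  191.6] 4.2 mean [ 452.4 -309.3   79.1]
240 [ 4. 32. 32. 26. 31. 30. -0. 12.  1.]
241 [10. 18. 30. 24. 22. 32.  6.  6.  7.]
242 [11.  5.  6.  9.  3.  6. 11.  6.  4.]
243 [114. 119. 118. 111. 116. 123. 110.   7.  13.]
244 [115. 108. 118. 118. 118. 105. 112. 115.  -1.]
245 [116. 114. 110. 119. 115. 116.  nan 120.   6.]
246 [119. 119. 117. 117.  nan 121. 115. 116.   7.]
247 [111. 115. 118. 115. 115. 116. 122. 113.   3.]
248 [115. 114. 113. 112. 116. 111. 109. 114.   3.]
249 [  6.  95.  98.  94. 106. 109. 101. 104.   2.]
250 [15. 14.  6.  6. 12.  5.  7.  5.  6.]
251 [ 5. -0.  4.  4.  8. 15. 13. 10.  3.]
```

View pics/c0.png

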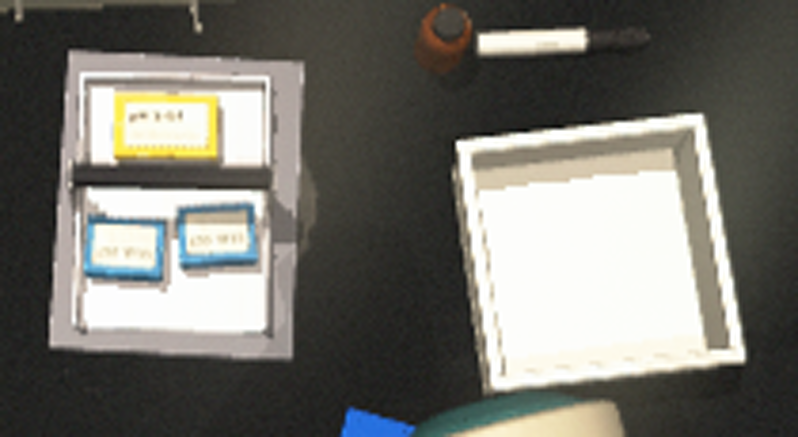

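View pics/c1.png

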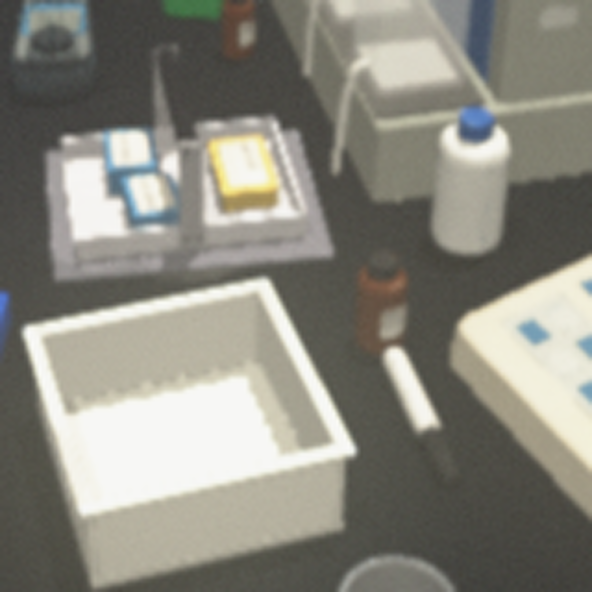

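```bash
python3 - <<'E'
from h import *
def atz(u,v,z,n="top"):
    a=px2w(n,u,v,1.);b=px2w(n,u,v,1000.); s=(z-a[2])/(b[2]-a[2]); return a+s*(b-a)
def c(l,z,nm):
    Q=np.array([atz(265+x/3.8-.4,200+y/3.8-.4,z) for x,y in l]); print(nm,np.round(Q[:,:2],1).tolist(),"ctr",np.round(Q.mean(0),1))
    e=Q[0]-Q[3]+Q[1]-Q[2]; print(" yaw of x",np.degrees(np.arctan2(e[1],e[0])), "len",np.linalg.norm(Q[0]-Q[3]),np.linalg.norm(Q[1]-Q[0]))
c([(68,50),(304,62),(294,358),(50,346)],4,"mat")
c([(80,72),(272,80),(266,333),(76,328)],20,"tray?")
c([(75,175),(272,178),(272,187),(75,185)],112,"bar")
c([(455,140),(703,113),(745,360),(488,390)],80,"bin")
c([(115,95),(216,98),(219,159),(114,156)],32,"flat")
c([(90,218),(164,221),(163,281),(86,275)],40,"ca")
c([(179,210),(254,203),(258,263),(181,268)],40,"cb")
E
```

```text
mat [[644.3, 89.6], [626.0, -98.7], [388.9, -77.8], [406.6, 111.1]] ctr [516.5   6.    4. ]
 yaw of x -5.1019876682373715 len 238.71864079683763 189.2401595998125
tray? [[621.3, 79.9], [608.1, -71.6], [407.1, -56.4], [417.4, 89.7]] ctr [513.5  10.4  20. ]
 yaw of x -3.51491087280478 len 204.16064173611488 152.09646441980226
bar [[517.9, 82.4], [509.2, -63.0], [502.4, -62.7], [510.3, 82.6]] ctr [509.9   9.8 112. ]
 yaw of x -2.385005568010986 len 7.56141625901131 145.68606882989255
bin [[539.4, -204.5], [552.1, -394.1], [363.1, -407.0], [349.2, -215.4]] ctr [ 451.  -305.3   80. ]
 yaw of x 3.587354981772569 len 190.43053934492488 189.9635775530758
flat [[598.2, 52.6], [592.3, -26.4], [543.3, -26.4], [549.3, 55.2]] ctr [570.8  13.7  32. ]
 yaw of x -1.4589431620772615 len 49.04661879494067 79.22188919123298
ca [[499.3, 75.2], [494.4, 18.3], [447.8, 21.0], [455.0, 79.8]] ctr [474.1  48.6  40. ]
 yaw of x -4.551832357886923 len 44.54131938407839 57.05605233633084
cb [[502.6, 6.4], [505.5, -51.6], [458.5, -52.3], [457.2, 6.8]] ctr [481.  -22.6  40. ]
 yaw of x 0.18225400258509106 len 45.338982925053564 58.105596576320266
```

Measured so far:

| Item | Centre (mm) | Yaw (°) | Size check |
|---|---|---|---|
| Bar | (514, 11) | -3.7 | 154 mm long against 155; top 113–116 |
| Mat | (516, 6) | -5 | 239 x 189 mm |
| Bin | (451, -306) | about 4 | 190 mm rim at z = 79 |

These agree with the given sizes. I'll move above the bar with tool yaw 86.

>>> drive_tool(rows=[0, 0, 0.02, 0.13, 0.22, 0.0, -1, 0, 0, 0.05, 0.33, 0.55, 0, -1, 0, 0, 0.075, 0.48, 0.8, 0, -1, 0, 0, 0.094, 0.553, 0.927, 0, -1, 0, 0, 0.094, 0.553, 0.927, 0, -1], newtons=60)

```text
t: 0.52
position: [267.0, -399.4, 205.2]
tcp_rot: [-179.8, -0.3, 35.7]
contact_force: [0.6, 0.5, -0.3]
opening: 94.0
```

>>> drive_tool(rows=[0, 0, 0.02, 0.13, 0.22, 0.0, -1, 0, 0, 0.05, 0.33, 0.55, 0, -1, 0, 0, 0.075, 0.48, 0.8, 0, -1, 0, 0, 0.094, 0.553, 0.927, 0, -1, 0, 0, 0.094, 0.553, 0.927, 0, -1])

```text
t: 0.93
position: [349.9, -261.3, 205.3]
tcp_rot: [-179.9, -0.3, 52.7]
contact_force: [-0.4, 0.0, 0.0]
opening: 94.3
```

>>> drive_tool(rows=[0, 0, 0.02, 0.13, 0.22, 0.0, -1, 0, 0, 0.05, 0.33, 0.55, 0, -1, 0, 0, 0.075, 0.48, 0.8, 0, -1, 0, 0, 0.094, 0.553, 0.927, 0, -1, 0, 0, 0.094, 0.553, 0.927, 0, -1])

```text
t: 1.35
position: [433.4, -123.1, 205.4]
tcp_rot: [180.0, -0.2, 69.6]
contact_force: [-0.1, 0.4, -0.5]
opening: 94.2
```

>>> drive_tool(rows=[0, 0, 0.02, 0.13, 0.22, 0.0, -1, 0, 0, 0.05, 0.33, 0.55, 0, -1, 0, 0, 0.075, 0.48, 0.8, 0, -1, 0, 0, 0.094, 0.55, 0.927, 0, -1, 0, 0, 0.094, 0.55, 0.927, 0, -1, 0, 0, 0.094, 0.55, 0.927, 0, -1])

```text
t: 1.85
position: [513.8, 11.2, 204.8]
tcp_rot: [-179.9, 0.0, 86.2]
contact_force: [0.2, -0.7, 0.2]
opening: 94.1
```

>>> drive_tool(rows=[0, 0, 0, 0, 0, -0.1, -1, 0, 0, 0, 0, 0, -0.3, -1, 0, 0, 0, 0, 0, -0.5, -1, 0, 0, 0, 0, 0, -0.65, -1, 0, 0, 0, 0, 0, -0.73, -1, 0, 0, 0, 0, 0, -0.767, -1, 0, 0, 0, 0, 0, -0.767, -1])

```text
t: 2.43
position: [511.8, 9.0, 89.2]
tcp_rot: [-179.8, 0.0, 86.0]
contact_force: [-0.6, -0.1, -0.7]
opening: 94.1
```

```bash
python3 - <<'E'
from h import *
p,d=cams.capture("side"); crop(p,250,170,430,300,4.2,"pics/g0.png")
E
```

```text
(no output)
```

View pics/g0.png

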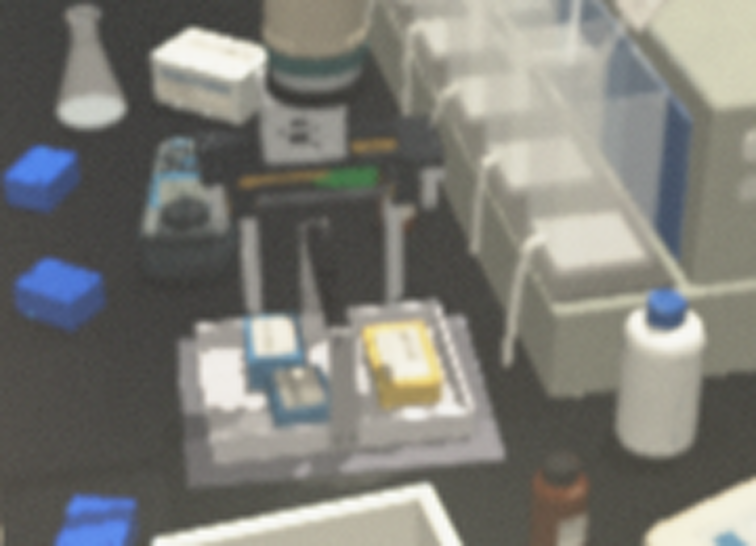

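The open fingers straddle the bar, at about (250,255) and (395,245) in the crop, well above the cartons. I'll close now.

>>> drive_tool(rows=[0, 0, 0, 0, 0, 0, 0, 0, 0, 0, 0, 0, 0, 0.3, 0, 0, 0, 0, 0, 0, 0.5, 0, 0, 0, 0, 0, 0, 0.6, 0, 0, 0, 0, 0, 0, 0.7, 0, 0, 0, 0, 0, 0, 0.8, 0, 0, 0, 0, 0, 0, 1, 0, 0, 0, 0, 0, 0, 1, 0, 0, 0, 0, 0, 0, 1, 0, 0, 0, 0, 0, 0, 1, 0, 0, 0, 0, 0, 0, 1, 0, 0, 0, 0, 0, 0, 1], newtons=60)

```text
t: 3.48
position: [513.7, 10.6, 90.5]
tcp_rot: [179.9, 0.0, 86.1]
contact_force: [2.1, -0.1, -2.6]
opening: 17.1
```

>>> drive_tool(rows=[0, 0, 0, 0, 0, 0.02, 1, 0, 0, 0, 0, 0, 0.06, 1, 0, 0, 0, 0, 0, 0.13, 1, 0, 0, 0, 0, 0, 0.23, 1, 0, 0, 0, 0, 0, 0.35, 1, 0, 0, 0, 0, 0, 0.48, 1, 0, 0, 0, 0, 0, 0.61, 1, 0, 0, 0, 0, 0, 0.73, 1, 0, 0, 0, 0, 0, 0.82, 1, 0, 0, 0, 0, 0, 0.87, 1, 0, 0, 0, 0, 0, 0.9, 1, 0, 0, 0, 0, 0, 0.9, 1])

```text
t: 4.48
position: [513.2, 10.7, 225.8]
tcp_rot: [180.0, 0.0, 86.1]
contact_force: [0.4, 0.2, -5.5]
opening: 15.4
```

```bash
python3 - <<'E'
from h import *
print(ctrl.observe()["q"])
p,d=cams.capture("side"); crop(p,250,120,430,300,3.2,"pics/g1.png")
d=np.load("top0.npy");P=cloud("top",d)
print("instr",np.nanpercentile(P[140:190,385:460].reshape(-1,3),[2,50,98],axis=0).round())
print("bottle250",np.nanmedian(P[163:172,338:348].reshape(-1,3),axis=0))
E
```

```text
[-6.57905390e+00  9.78976950e+00  9.14271770e+01  1.16690192e-03
  7.87508038e+01 -2.69465658e+00]
instr [[ 698. -451.   -2.]
 [ 764. -339.   49.]
 [ 838. -230.   63.]]
bottle250 [739.88313821 -92.85192628 122.87332062]
```

View pics/g1.png

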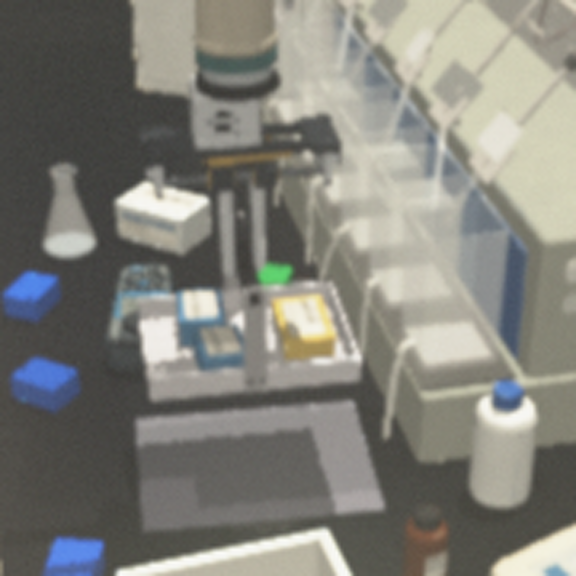

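The tray is up and level, with all three cartons aboard. Next I'll carry it to the bin.

>>> drive_tool(rows=[0, 0, 0, 0, -0.01, 0, 1, 0, 0, 0.001, 0, -0.035, 0, 1, 0, 0, 0.002, 0, -0.085, 0, 1, 0, 0, 0.004, 0, -0.155, 0, 1, 0, 0, 0.006, 0, -0.245, 0, 1, 0, 0, 0.008, 0, -0.35, 0, 1, 0, 0, 0.01, 0, -0.45, 0, 1, 0, 0, 0.012, 0, -0.54, 0, 1, 0, 0, 0.014, 0, -0.61, 0, 1, 0, 0, 0.015, 0, -0.66, 0, 1, 0, 0, 0.015, 0, -0.69, 0, 1, 0, 0, 0.015, 0, -0.696, 0, 1])

```text
t: 5.53
position: [513.1, -94.7, 225.1]
tcp_rot: [-180.0, 0.0, 88.7]
contact_force: [-0.3, 0.7, -4.5]
opening: 15.6
```

>>> drive_tool(rows=[0, 0, 0, 0.003, -0.01, 0, 1, 0, 0, 0.001, 0.01, -0.035, 0, 1, 0, 0, 0.002, 0.03, -0.085, 0, 1, 0, 0, 0.004, 0.05, -0.155, 0, 1, 0, 0, 0.006, 0.08, -0.245, 0, 1, 0, 0, 0.008, 0.12, -0.35, 0, 1, 0, 0, 0.01, 0.155, -0.45, 0, 1, 0, 0, 0.012, 0.185, -0.54, 0, 1, 0, 0, 0.014, 0.21, -0.61, 0, 1, 0, 0, 0.015, 0.225, -0.66, 0, 1, 0, 0, 0.015, 0.235, -0.69, 0, 1, 0, 0, 0.015, 0.24, -0.696, 0, 1])

```text
t: 6.53
position: [549.3, -198.9, 225.2]
tcp_rot: [-180.0, -0.0, 91.5]
contact_force: [0.5, 1.2, -5.0]
opening: 15.5
```

>>> drive_tool(rows=[0, 0, 0, 0.003, -0.01, 0, 1, 0, 0, 0.001, 0.01, -0.035, 0, 1, 0, 0, 0.002, 0.03, -0.085, 0, 1, 0, 0, 0.004, 0.05, -0.155, 0, 1, 0, 0, 0.006, 0.08, -0.245, 0, 1, 0, 0, 0.008, 0.12, -0.35, 0, 1, 0, 0, 0.01, 0.155, -0.45, 0, 1, 0, 0, 0.012, 0.185, -0.54, 0, 1, 0, 0, 0.014, 0.21, -0.61, 0, 1, 0, 0, 0.015, 0.225, -0.66, 0, 1, 0, 0, 0.015, 0.235, -0.69, 0, 1, 0, 0, 0.015, 0.24, -0.696, 0, 1])

```text
t: 7.53
position: [585.3, -303.5, 225.1]
tcp_rot: [-180.0, -0.0, 94.2]
contact_force: [0.2, 0.3, -5.4]
opening: 15.4
```

```bash
python3 - <<'E'
from h import *
o=ctrl.observe();print(o["q"],o["position"],o["tcp_rot"])
p,d=cams.capture("side"); cv2.imwrite("pics/g2.png",p)
p,d=cams.capture("top"); cv2.imwrite("pics/g3.png",p)
E
```

```text
[-3.34453733e+01  2.26830178e+01  7.30771908e+01 -6.49277235e-03
  8.42554596e+01 -3.76198595e+01] [ 585.29676943 -303.47785534  225.10038938] [-1.79983646e+02 -4.44737107e-03  9.41751364e+01]
```

View pics/g2.png

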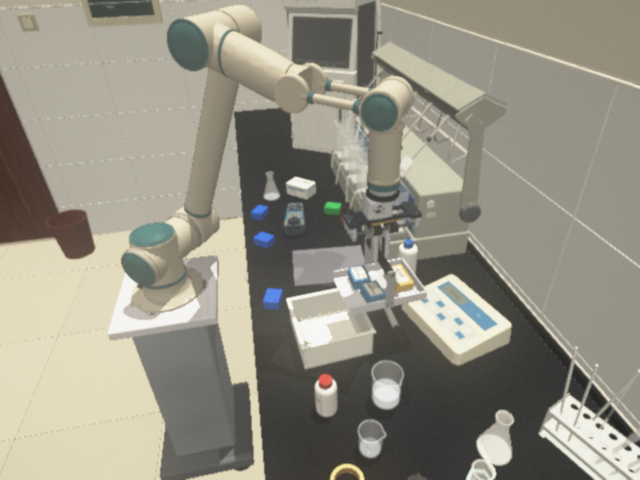

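View pics/g3.png

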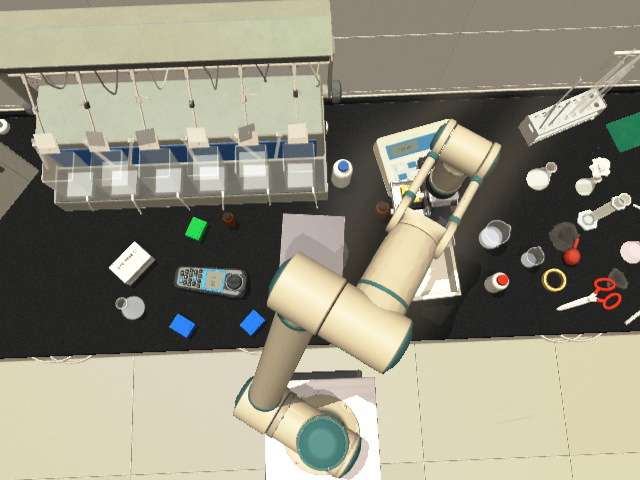

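```bash
python3 - <<'E'
from h import *
from scipy.spatial.transform import Rotation as Ro
T0=ctrl.observe()["position"]; yaw=np.radians(4.2)
L=np.array([487,-305,108.])
Rz=Ro.from_euler('z',yaw)
for th in [0,3,6,9,12,15,18,21,24,27,30,33,36,40]:
    rv=np.array([-np.sin(yaw),np.cos(yaw),0])*-np.radians(th)
    T=L-(Ro.from_rotvec(rv)*Rz).apply([-100,0,-82.2])
    print(th,np.round(np.degrees(rv)/180,4),np.round((T-T0)/150,3),T.round(), )
d=None
p=cv2.imread("pics/g3.png"); crop(p,270,205,360,305,6,"pics/m0.png")
E
```

```text
0 [ 0. -0. -0.] [ 0.011  0.03  -0.234] [ 587. -298.  190.]
3 [ 0.0012 -0.0166 -0.    ] [-0.019  0.028 -0.2  ] [ 582. -298.  195.]
6 [ 0.0024 -0.0332 -0.    ] [-0.05   0.026 -0.168] [ 578. -298.  200.]
9 [ 0.0037 -0.0499 -0.    ] [-0.083  0.024 -0.137] [ 573. -299.  205.]
12 [ 0.0049 -0.0665 -0.    ] [-0.118  0.021 -0.108] [ 568. -299.  209.]
15 [ 0.0061 -0.0831 -0.    ] [-0.154  0.018 -0.08 ] [ 562. -299.  213.]
18 [ 0.0073 -0.0997 -0.    ] [-0.191  0.016 -0.055] [ 557. -300.  217.]
21 [ 0.0085 -0.1164 -0.    ] [-0.229  0.013 -0.032] [ 551. -300.  221.]
24 [ 0.0098 -0.133  -0.    ] [-0.269  0.01  -0.011] [ 545. -301.  224.]
27 [ 0.011  -0.1496 -0.    ] [-0.31   0.007  0.009] [ 539. -301.  227.]
30 [ 0.0122 -0.1662 -0.    ] [-0.352  0.004  0.026] [ 532. -302.  229.]
33 [ 0.0134 -0.1828 -0.    ] [-0.394  0.001  0.04 ] [ 526. -302.  231.]
36 [ 0.0146 -0.1995 -0.    ] [-0.438 -0.003  0.053] [ 519. -303.  233.]
40 [ 0.0163 -0.2216 -0.    ] [-0.496 -0.007  0.066] [ 511. -303.  235.]
```

View pics/m0.png

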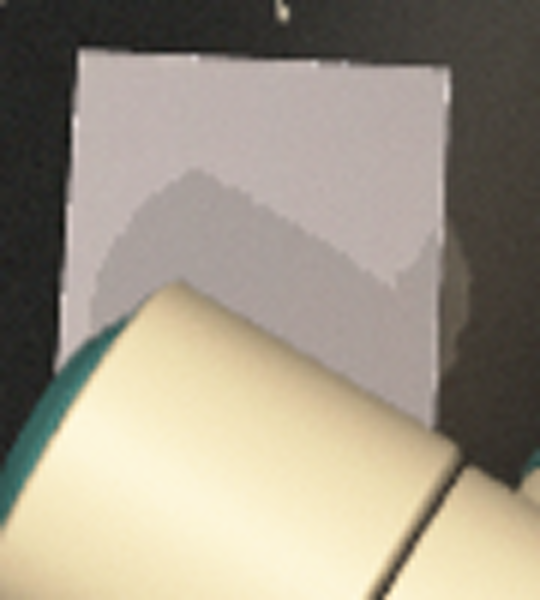

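>>> drive_tool(rows=[0.0001, -0.001, 0, -0.002, 0, -0.002, 1, 0.0003, -0.004, 0, -0.007, 0.001, -0.007, 1, 0.0007, -0.009, 0, -0.016, 0.003, -0.015, 1, 0.0012, -0.016, 0, -0.028, 0.005, -0.026, 1, 0.0018, -0.024, 0, -0.043, 0.008, -0.039, 1, 0.0024, -0.033, 0, -0.059, 0.01, -0.054, 1, 0.003, -0.042, 0, -0.075, 0.013, -0.068, 1, 0.0037, -0.05, 0, -0.089, 0.016, -0.081, 1, 0.0042, -0.057, 0, -0.101, 0.018, -0.092, 1, 0.0046, -0.062, 0, -0.11, 0.02, -0.1, 1, 0.0049, -0.066, 0, -0.118, 0.021, -0.108, 1, 0.0049, -0.0665, 0, -0.118, 0.021, -0.108, 1])

```text
t: 8.63
position: [566.2, -298.9, 209.0]
tcp_rot: [168.0, -0.0, 94.2]
contact_force: [-1.3, 0.5, -4.5]
opening: 15.6
```

```bash
python3 - <<'E'
from h import *
p,d=cams.capture("side"); crop(p,270,200,450,370,3.5,"pics/g4.png")
E
```

```text
(no output)
```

View pics/g4.png

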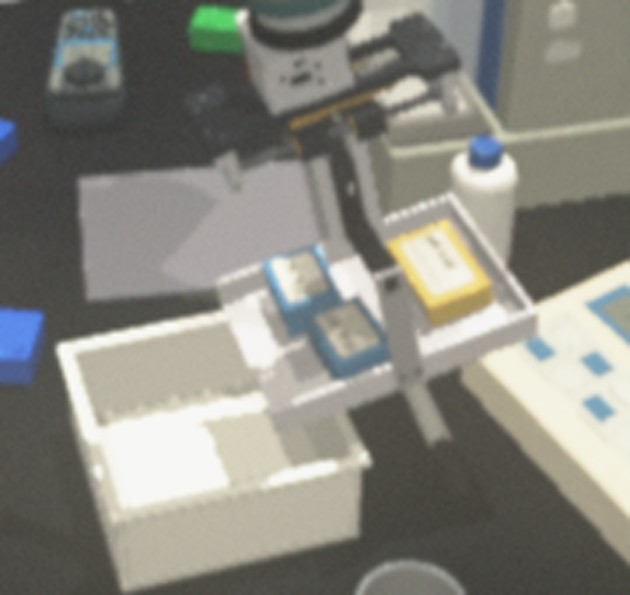

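The tip is the right way round: the tray is at 12°, its lip hangs over the bin, and the cartons are still in place. I'll tip further about the lip.

>>> drive_tool(rows=[0.0004, -0.0055, 0, -0.012, -0.001, 0.009, 1, 0.0008, -0.011, 0, -0.024, -0.002, 0.019, 1, 0.0012, -0.0166, 0, -0.036, -0.003, 0.028, 1, 0.0016, -0.022, 0, -0.048, -0.004, 0.037, 1, 0.002, -0.0277, 0, -0.06, -0.004, 0.045, 1, 0.0024, -0.0332, 0, -0.073, -0.005, 0.053, 1, 0.0028, -0.0388, 0, -0.085, -0.006, 0.061, 1, 0.0033, -0.0443, 0, -0.098, -0.007, 0.069, 1, 0.0037, -0.05, 0, -0.111, -0.008, 0.076, 1, 0.0041, -0.0554, 0, -0.124, -0.009, 0.083, 1, 0.0045, -0.061, 0, -0.138, -0.01, 0.09, 1, 0.0049, -0.0665, 0, -0.151, -0.011, 0.097, 1])

```text
t: 9.68
position: [544.6, -301.1, 223.9]
tcp_rot: [155.9, 0.0, 94.2]
contact_force: [0.6, 0.4, -4.4]
opening: 15.2
```

```bash
python3 - <<'E'
from h import *
p,d=cams.capture("side"); crop(p,270,200,450,370,3.5,"pics/g5.png")
E
```

```text
(no output)
```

View pics/g5.png

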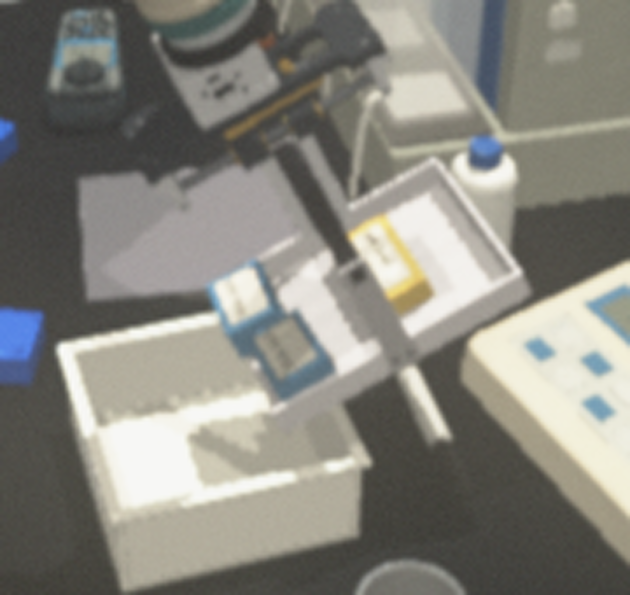

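All three are sliding and still clear of the fingers. Continuing to 36°.

>>> drive_tool(rows=[0.0004, -0.0055, 0, -0.013, -0.001, 0.007, 1, 0.0008, -0.011, 0, -0.027, -0.002, 0.014, 1, 0.0012, -0.0166, 0, -0.041, -0.003, 0.02, 1, 0.0016, -0.022, 0, -0.055, -0.004, 0.026, 1, 0.002, -0.0277, 0, -0.069, -0.005, 0.032, 1, 0.0024, -0.0332, 0, -0.083, -0.006, 0.037, 1, 0.0028, -0.0388, 0, -0.097, -0.007, 0.042, 1, 0.0033, -0.0443, 0, -0.111, -0.008, 0.047, 1, 0.0037, -0.05, 0, -0.125, -0.009, 0.051, 1, 0.0041, -0.0554, 0, -0.14, -0.011, 0.056, 1, 0.0045, -0.061, 0, -0.155, -0.012, 0.06, 1, 0.0049, -0.0665, 0, -0.169, -0.013, 0.064, 1])

```text
t: 10.73
position: [519.4, -303.6, 233.9]
tcp_rot: [143.9, 0.1, 94.2]
contact_force: [-0.1, 0.7, -4.0]
opening: 15.6
```

```bash
python3 - <<'E'
from h import *
p,d=cams.capture("side"); crop(p,270,200,450,370,3.5,"pics/g6.png")
E
```

```text
(no output)
```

View pics/g6.png

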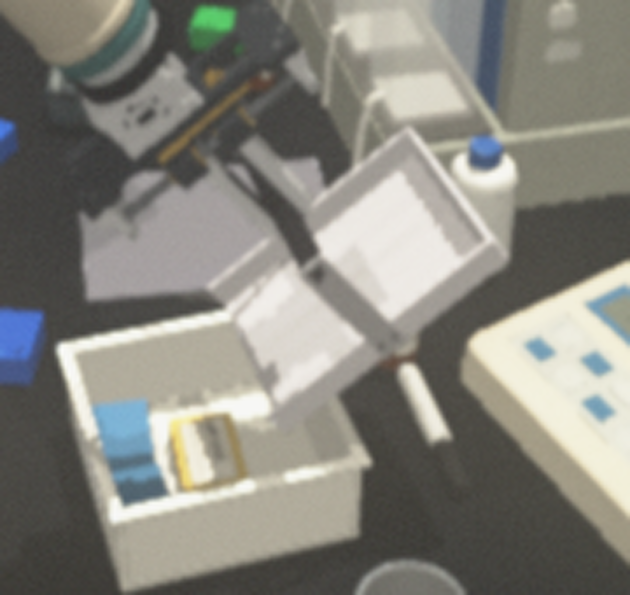

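All three cartons are in the bin and the tray is empty, still held up. I'll hold briefly, then bring the tray level.

>>> drive_tool(rows=[0, 0, 0, 0, 0, 0, 1, 0, 0, 0, 0, 0, 0, 1, 0, 0, 0, 0, 0, 0, 1, -0.0007, 0.01, 0, 0.02, 0, 0.005, 1, -0.0022, 0.03, 0, 0.066, 0.001, 0.005, 1, -0.0044, 0.06, 0, 0.13, 0.002, 0.005, 1, -0.0066, 0.09, 0, 0.2, 0.003, 0.005, 1, -0.009, 0.12, 0, 0.26, 0.003, 0.005, 1, -0.011, 0.15, 0, 0.33, 0.004, 0, 1, -0.013, 0.175, 0, 0.385, 0.004, 0, 1, -0.014, 0.192, 0, 0.42, 0.005, 0, 1, -0.0146, 0.1995, 0, 0.438, 0.005, 0, 1])

```text
t: 11.78
position: [589.3, -301.0, 232.8]
tcp_rot: [179.9, -0.1, 94.4]
contact_force: [1.6, -0.1, -4.3]
opening: 15.4
```

```bash
python3 - <<'E'
from h import *
o=ctrl.observe();print(o["position"],o["tcp_rot"],o["contact_force"],o["opening"])
p,d=cams.capture("side"); crop(p,270,170,450,370,3,"pics/g7.png")
E
```

```text
[ 589.25474795 -301.02190017  232.80603395] [ 1.79948064e+02 -6.25149442e-02  9.43568217e+01] [ 1.64673522 -0.09467647 -4.25325286] 15.363553505661676
```

View pics/g7.png

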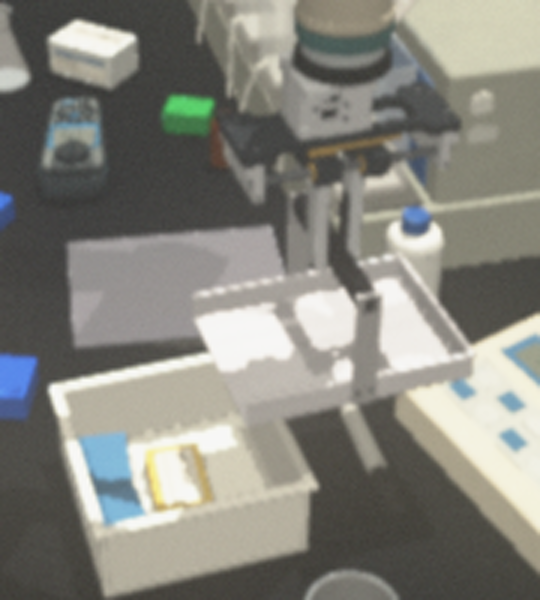

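>>> drive_tool(rows=[0, 0, 0, -0.003, 0.01, 0, 1, 0, 0, -0.001, -0.01, 0.035, 0, 1, 0, 0, -0.003, -0.03, 0.085, 0, 1, 0, 0, -0.005, -0.05, 0.155, 0, 1, 0, 0, -0.007, -0.08, 0.245, 0, 1, 0, 0, -0.009, -0.12, 0.35, 0, 1, 0, 0, -0.011, -0.155, 0.45, 0, 1, 0, 0, -0.013, -0.185, 0.54, 0, 1, 0, 0, -0.015, -0.205, 0.61, 0, 1, 0, 0, -0.017, -0.22, 0.66, 0, 1, 0, 0, -0.0172, -0.23, 0.68, 0, 1, 0, 0, -0.0172, -0.23, 0.687, 0, 1])

```text
t: 12.83
position: [550.5, -198.6, 233.7]
tcp_rot: [180.0, 0.0, 91.2]
contact_force: [-0.3, 0.1, -3.7]
opening: 15.2
```

>>> drive_tool(rows=[0, 0, 0, -0.003, 0.01, 0, 1, 0, 0, -0.001, -0.01, 0.035, 0, 1, 0, 0, -0.003, -0.03, 0.085, 0, 1, 0, 0, -0.005, -0.05, 0.155, 0, 1, 0, 0, -0.007, -0.08, 0.245, 0, 1, 0, 0, -0.009, -0.12, 0.35, 0, 1, 0, 0, -0.011, -0.155, 0.45, 0, 1, 0, 0, -0.013, -0.185, 0.54, 0, 1, 0, 0, -0.015, -0.205, 0.61, 0, 1, 0, 0, -0.017, -0.22, 0.66, 0, 1, 0, 0, -0.0172, -0.23, 0.68, 0, 1, 0, 0, -0.0172, -0.23, 0.687, 0, 1])

```text
t: 13.83
position: [515.9, -95.4, 233.6]
tcp_rot: [180.0, -0.0, 88.1]
contact_force: [0.6, 0.4, -4.1]
opening: 15.2
```

>>> drive_tool(rows=[0, 0, 0, 0, 0.01, 0, 1, 0, 0, -0.001, 0, 0.035, 0, 1, 0, 0, -0.003, 0, 0.085, 0, 1, 0, 0, -0.005, 0, 0.155, 0, 1, 0, 0, -0.007, 0, 0.245, 0, 1, 0, 0, -0.009, 0, 0.35, 0, 1, 0, 0, -0.011, 0, 0.45, 0, 1, 0, 0, -0.013, 0, 0.54, 0, 1, 0, 0, -0.015, 0, 0.61, 0, 1, 0, 0, -0.017, 0, 0.66, 0, 1, 0, 0, -0.0172, 0, 0.68, 0, 1, 0, 0, -0.0172, 0, 0.687, 0, 1])

```text
t: 14.83
position: [516.3, 7.3, 233.3]
tcp_rot: [-180.0, -0.0, 85.0]
contact_force: [-0.3, 0.3, -4.4]
opening: 15.6
```

```bash
python3 - <<'E'
from h import *
o=ctrl.observe();print(o["position"],o["tcp_rot"],o["contact_force"],o["opening"])
p,d=cams.capture("side"); crop(p,250,150,430,350,3,"pics/g8.png")
p,d=cams.capture("top"); cv2.imwrite("pics/g9.png",p)
E
```

```text
[516.25375143   7.31659294 233.3283295 ] [-1.79999949e+02 -1.00423622e-02  8.49552216e+01] [-0.31278929  0.29975225 -4.35391941] 15.58847844664784
```

View pics/g8.png

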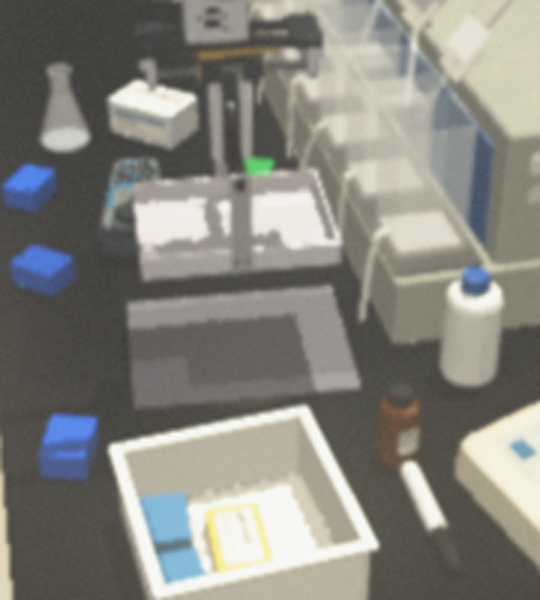

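View pics/g9.png

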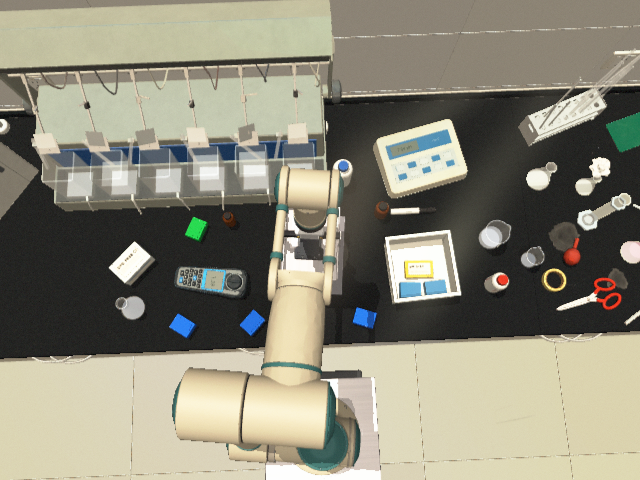

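All three cartons lie in the bin, at about (410,289), (435,287) and (419,269), and the tray is level over the mat. I'll lower it.

>>> drive_tool(rows=[0, 0, 0, 0, 0, -0.02, 1, 0, 0, 0, 0, 0, -0.07, 1, 0, 0, 0, 0, 0, -0.15, 1, 0, 0, 0, 0, 0, -0.27, 1, 0, 0, 0, 0, 0, -0.4, 1, 0, 0, 0, 0, 0, -0.53, 1, 0, 0, 0, 0, 0, -0.65, 1, 0, 0, 0, 0, 0, -0.75, 1, 0, 0, 0, 0, 0, -0.83, 1, 0, 0, 0, 0, 0, -0.88, 1, 0, 0, 0, 0, 0, -0.91, 1, 0, 0, 0, 0, 0, -0.92, 1])

```text
t: 15.93
position: [515.8, 6.7, 94.6]
tcp_rot: [-179.9, -0.0, 84.9]
contact_force: [-1.4, -0.2, -3.5]
opening: 15.5
```

>>> drive_tool(rows=[0, 0, 0, 0, 0, -0.01, 1, 0, 0, 0, 0, 0, -0.02, 1, 0, 0, 0, 0, 0, -0.03, 1, 0, 0, 0, 0, 0, -0.03, 1, 0, 0, 0, 0, 0, -0.03, 1])

```text
t: 16.35
position: [516.4, 6.9, 91.2]
tcp_rot: [180.0, -0.0, 84.9]
contact_force: [-0.1, -0.8, -3.7]
opening: 15.6
```

>>> drive_tool(rows=[0, 0, 0, 0, 0, -0.003, 1, 0, 0, 0, 0, 0, -0.007, 1, 0, 0, 0, 0, 0, -0.01, 1, 0, 0, 0, 0, 0, -0.01, 1, 0, 0, 0, 0, 0, -0.01, 1])

```text
t: 16.77
position: [516.5, 6.9, 90.6]
tcp_rot: [179.9, -0.0, 84.9]
contact_force: [-2.7, 0.9, 6.1]
opening: 15.7
```

Contact is felt: the force went from -3.7 to +6 N. Releasing slowly.

>>> drive_tool(rows=[0, 0, 0, 0, 0, 0, 0.6, 0, 0, 0, 0, 0, 0, 0.4, 0, 0, 0, 0, 0, 0, 0.2, 0, 0, 0, 0, 0, 0, 0, 0, 0, 0, 0, 0, 0, -0.3, 0, 0, 0, 0, 0, 0, -0.6, 0, 0, 0, 0, 0, 0, -1, 0, 0, 0, 0, 0, 0, -1, 0, 0, 0, 0, 0, 0, -1, 0, 0, 0, 0, 0, 0, -1, 0, 0, 0, 0, 0, 0, -1])

```text
t: 17.68
position: [516.2, 6.9, 89.4]
tcp_rot: [180.0, -0.0, 84.9]
contact_force: [-0.4, -0.2, 0.3]
opening: 82.0
```

>>> drive_tool(rows=[0, 0, 0, 0, 0, 0.02, -1, 0, 0, 0, 0, 0, 0.08, -1, 0, 0, 0, 0, 0, 0.17, -1, 0, 0, 0, 0, 0, 0.3, -1, 0, 0, 0, 0, 0, 0.45, -1, 0, 0, 0, 0, 0, 0.6, -1, 0, 0, 0, 0, 0, 0.75, -1, 0, 0, 0, 0, 0, 0.87, -1, 0, 0, 0, 0, 0, 0.95, -1, 0, 0, 0, 0, 0, 1, -1, 0, 0, 0, 0, 0, 1, -1])

```text
t: 18.6
position: [517.2, 6.8, 241.7]
tcp_rot: [179.8, -0.0, 84.9]
contact_force: [-0.0, 0.3, -0.7]
opening: 94.2
```

>>> drive_tool(rows=[0, 0, 0, -0.1, -0.1, 0, -1, 0, 0, 0, -0.3, -0.3, 0, -1, 0, 0, 0, -0.5, -0.5, 0, -1, 0, 0, 0, -0.7, -0.7, 0, -1, 0, 0, 0, -0.9, -0.9, 0, -1, 0, 0, 0, -1, -1, 0, -1, 0, 0, 0, -1, -1, 0, -1])

```text
t: 19.18
position: [362.5, -145.1, 238.7]
tcp_rot: [-179.8, 0.1, 84.6]
contact_force: [1.6, -0.0, 0.2]
opening: 94.0
```

>>> drive_tool(rows=[0, 0, 0, 0, -0.1, 0, -1, 0, 0, 0, 0, -0.3, 0, -1, 0, 0, 0, 0, -0.5, 0, -1, 0, 0, 0, 0, -0.7, 0, -1, 0, 0, 0, 0, -0.9, 0, -1, 0, 0, 0, 0, -1, 0, -1, 0, 0, 0, 0, -1, 0, -1])

```text
t: 19.77
position: [366.8, -295.3, 238.4]
tcp_rot: [-180.0, -0.0, 84.8]
contact_force: [-0.6, -0.7, -0.3]
opening: 94.1
```

```bash
python3 - <<'E'
from h import *
p,d=cams.capture("side"); crop(p,220,170,430,380,2.8,"pics/e0.png")
p,d=cams.capture("top"); cv2.imwrite("pics/e1.png",p); np.save("e1.npy",d)
P=cloud("top",d)
reg=np.zeros(d.shape,bool); reg[205:300,270:350]=1
m=reg&(P[...,2]>95)&(P[...,2]<125)
r=cv2.minAreaRect(P[m][:,:2].astype(np.float32)); print(m.sum(),r)
E
```

```text
365 ((515.5018920898438, 7.209465026855469), (152.94187927246094, 21.57843589782715), 85.21185302734375)
```

View pics/e1.png

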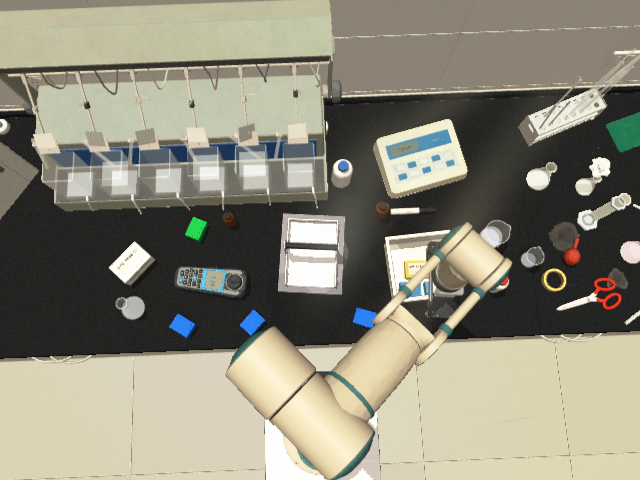

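View pics/e0.png

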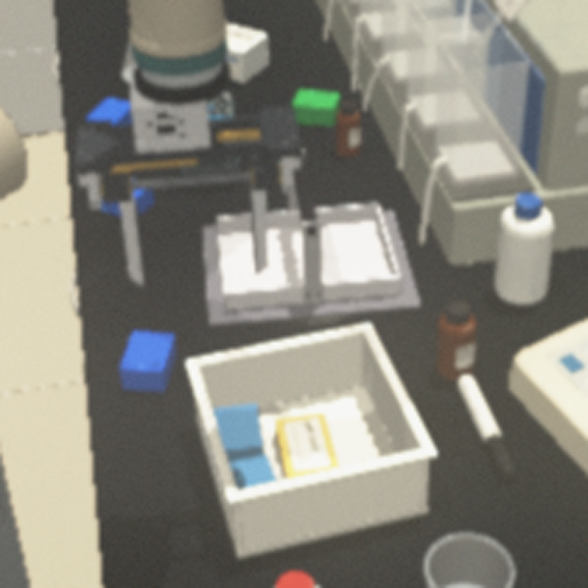

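The tray lies at (515.5, 7.2) with yaw -4.8°, against the mat at (516.5, 6) with -5.1°. It's flat, the cartons are in the bin, the bystanders haven't moved, and the arm is clear, so I'm handing in.

```bash
python3 - <<'E'
from cell import ctrl
print(ctrl.observe()["joint_velocities"].round(2)); print(ctrl.finish_job())
E
```

```text
[ 1.09 -1.24  0.79  0.04  0.23 -0.09]
the job is handed in; nothing more can be done
None
```

I gripped the tray by its bar and carried it to the bin. I tipped it to 36° about its lip, and all three cartons slid into the bin while the tray was held up. I then set the empty tray back on its mat, let go and drew the arm clear. The job was handed in at about 20 s; the hand-in gives no verdict.

- **Tray:** its centre measured (515.5, 7.2) mm at yaw -4.8°, against the mat at (516.5, 6) mm and -5.1°. That is about 1.6 mm and 0.3° off. I judged it flat by eye in both pictures and did not measure its tilt.
- **Cartons:** all three lay below the rim inside the bin in the pictures. Where each lay I judged by eye.
- **Bystanders:** those I could see stood as at the start. The red-capped bottle was mostly hidden by the arm in the last pictures; nothing went near it while the tray was carried.
- **Contact:** the fingers stayed well above the cartons in every picture. The largest force in any move report was about 6 N, when the tray touched down.

No check failed or disagreed. The joints were still turning at about 1°/s or less at hand-in, with the arm well clear of everything.

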